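# Rebuild and restock the two-tier topping stand

## Task

The topping stand has been wiped down: restock it and put it back together. Stand the sugar canister on the middle cork of its lower board, the cocoa shaker on the cork at the end beside the milk pitcher, and the cinnamon jar on the cork at the end beside the spread jar; then lower the loose upper shelf over the jars so that both post pins go into its holes and it lies flat on the posts, and last stand the kitchen timer upright in the middle of that shelf. Leave the milk pitcher and the spread jar where they are and do not tip anything over.

Things in the scene. Friction and masses are not known exactly. Their poses are not given: they have to be found in the camera images.
- stand: Fixed brown wooden stand, 90 (x) x 300 (y) mm; origin on worktop under its centre, y along it to the left. Board top at z 18 mm, with flush round corks: 80 mm wide at centre, 58 mm wide at y +76 and -76 mm. Steel posts (18 mm thick, foot 32) at y +130 and -130 mm end in flat shoulders at z 135 mm; a 10 mm pin rises 13 mm from each, its last 7 mm tapering.
- shelf_board: Loose upper shelf: flat brown wooden board 64 (x) x 300 (y) x 16 mm, 0.3 kg, lying on the worktop, with 15 mm through holes for the pins on its centre line at y +130 and -130 mm. Origin: centre of its underside, y along its length; same either way round. Grip it across its width in the middle. Seated, its underside is on the post shoulders at z 135 mm.
- sugar_canister: Purple round sugar canister, 77 mm in diameter, about 0.45 kg; flat lid with its rim at 87 mm height and a round knob 20 mm in diameter in the middle of the lid, up to 100 mm. The lid is fixed to the canister, so it can be lifted by the knob. Origin: centre of its underside, z up.
- cinnamon_jar: Spice jar with a red cap, 47 mm in diameter, 97 mm tall, about 0.11 kg, closed. Origin: centre of its underside, z up.
- cocoa_jar: Clear-sided shaker with a white-grey cap and dark powder inside, slimmer and taller than the cinnamon jar: 44 mm in diameter, 109 mm tall, about 0.11 kg, closed. Origin: centre of its underside, z up.
- kitchen_timer: Round kitchen timer, white base 66 mm in diameter and 24 mm high, red dial 48 mm in diameter from 24 to 38 mm height and a smaller knob on it up to 45 mm; about 0.14 kg; the dial does not turn. Best gripped round the straight base; the dial tapers and slips. Origin: centre of its underside, z up.
- milk_pitcher: Bystander, loose: small pale milk pitcher with spout and loop handle, 69 x 112 x 94 mm, standing 0.22 m along y from the stand's origin and 40 mm behind it, just past one end or the other. The cocoa shaker goes at this end. Origin: middle of its footprint, at worktop height.
- spread_jar: Bystander, loose: tan jar of spread with ribbed lid, 68 mm in diameter, 90 mm tall, standing in the same way just past the stand's other end. The cinnamon jar goes at this end. Origin: centre of its underside.
Not all that is in view belongs to the job. Leave any yellow look-alike of the cinnamon_jar alone.

How it is judged:
By the outcome, as a careful person would: the job done as asked, in the order asked, and still so for the second after the job is handed in, with the robot touching nothing.
It also fails if it takes over 109 s, if anything falls off the work surface, if the arm or the gripper's body presses on something with over 40 N, if the wrist force passes 120 N, or if a joint passes its speed limit or range.

## Robot

A 6-joint arm with a two-finger parallel gripper is mounted at the origin on a cart in front of the work surface, level with it; the furniture and walls round the work are solid. World frame = base frame: x ahead of the robot, y to its left, z up, the work surface at z = 0. Lengths are in m, angles in rad, forces in N, time in s.
With the tool pointing down it reaches from about 0.35 to 0.85 m from the base axis. Payload 8.1 kg.
Tool frame: the origin (TCP) lies at the very end of the fingers, on their centre line; the grasp point (between the pads) lies 19 mm behind it; z points along the fingers, y is the line along which they close (so a half turn about z gives the same grasp; the last joint's range is limited). The gripper opens to 93 mm and grips with 3 to 60 N. Pads are 15 mm wide; open, the fingers measure 128 mm over their backs; the gripper's body (75 mm by 188 mm) begins 65 mm behind the grasp point.
Start: joints at [-1.191, 0.13, 1.488, -0, 1.523, -0.085], TCP at [0.269, -0.536, 0.219] pointing down, gripper open.
Joint ranges: [-2.96, 2.96], [-0.89, 2.26], [0.02, 2.5], [-1.34, 4.48], [0, 2.73], [-2.66, 2.66]. Speed limits (rad/s): [2.39, 2.39, 2.79, 3.14, 3.14, 3.14].

## Interface

Orientations are given as a unit quaternion [w, x, y, z].
In Python, from cell import bot gives the robot as it stands. The module is installed in compiled form; this text tells all that it offers.
- The arm moves only by the shell command python3 -m jog 'ROWS' [FORCE]. ROWS is JSON, a list that holds one entry, the list of rows, each a list of 7 numbers: the shift along the tool's x, y, z in units of 50 mm (1.0 is 50 mm), then the turn, a rotation vector about the tool's x, y, z in rad, then the finger opening in mm, from 0 to 93. In form: [[[x, y, z, ax, ay, az, claw], ...]]. A call has 1 to 5 rows; each row shifts and turns the commanded pose from where the row before left it, along the tool's axes as they then stand; what a row does not reach is not made up. A row lasts 1/8 s, in which the tool goes at most 62.5 mm and 10.7 degrees, less where a joint would pass 70% of its speed; a pose out of reach is approached as far as the arm can. A call is refused whole if a number of a shift passes 1 or a number of a turn 0.188, either way. A call with a gripper value outside its range is refused whole. The fingers move at their own pace and stop on an object; FORCE is the grip in N (left out, the last holds). Time passes only in rows, so rows that do not move let the fingers close. It gives the time, the measured TCP pose, the force, the opening and the grip force at its end, in the units of the state.
- bot.get_state(): the state, without advancing time (a new reading comes with each control period).
- bot.grab_frame(name): name is "scene" or "top"; returns a dict with "frame" (384x512x3 uint8, red, green, blue), "z_map" (384x512 float32, m along the optical axis (not along the pixel's ray), 0 where there is no reading), "camera_matrix" (3x3 intrinsics, pixels), "rvec" (rotation vector, rad) and "tvec" (3), from world to camera coordinates, as OpenCV has them. Camera axes: x right, y down, z forward; pixel columns grow to the right and rows downward; lengths in m; the calibration is good to about 2 mm. A picture is of the moment at which its call begins.
- bot.job_done(): hands the job in; it is judged then, once.
Trained networks look in a picture, given as the dict that the camera call returned (one of the last four; its "shot" number tells which), for a name from the list of things; names that differ only in an ending like _2 or _b are one class to them, and where a whole thing is asked for, a point or a joint stands for the part that bears it (a point fixed in the world has none). Each returns a list of dicts, best first, with "confidence" (0 to 1); they miss things now and then, are a little off and sometimes report something else, mostly with a low value. They report only what shows in the picture. A call takes as long as a camera call. They do not tell look-alikes from the thing itself.
- bot.regions_of(picture, thing): "region" (384x512 bool, what is visible of it) and "extent" ([left, top, width, height] in pixels, round what is visible of it).
The state is a dict: "time_s": time; "joint_pos": joint angles; "qd": joint speeds; "tau": joint torques, N m; "ee_pos": TCP position; "eef_rot": TCP orientation; "wrist_force": force on the tool from outside, world axes, zero at the start; "moment": the same for the moment, N m; "finger_gap": finger opening in m; "finger_force": force on a finger pad.
Only numpy, scipy, OpenCV 4.12 (cv2) and the standard library are available. Lean on these libraries where they do the work, as an engineer would, in place of code of your own. Each camera call takes 0.05 s, during which the arm holds its last target. There are 200 camera calls.

## Working session

There is one attempt and no reset: what is moved stays moved. The work goes in short steps, Python scripts to look and compute and a shell command to move; the robot and the scene stay as the last step left them, time stands still between calls to the robot, and variables do not carry over. Pictures are saved under pics/ and viewed, at most 14 in all, crops included, and the job is handed in when it is done.

```bash
mkdir -p pics; cat > h.py <<'E'
import numpy as np, cv2
from cell import bot
def P(f,mask=None):
    """world points HxWx3 + valid"""
    K=f["camera_matrix"];R,_=cv2.Rodrigues(np.array(f["rvec"],float));t=np.array(f["tvec"],float).ravel()
    z=f["z_map"];v,u=np.mgrid[:384,:512]
    c=np.stack([(u-K[0,2])/K[0,0]*z,(v-K[1,2])/K[1,1]*z,z],-1)
    return (c-t)@R, z>0
def save(f,n,crop=None,s=1):
    im=f["frame"][:,:,::-1]
    if crop: l,t,w,h=crop; im=im[t:t+h,l:l+w]
    cv2.imwrite("pics/"+n,cv2.resize(im,None,fx=s,fy=s,interpolation=cv2.INTER_CUBIC))
E
python3 - <<'E'
from h import *
print(bot.get_state())
a=[]
for n in("scene","top"):
    f=bot.grab_frame(n); a.append(f["frame"][:,:,::-1]); W,ok=P(f)
    for th in "stand shelf_board sugar_canister cinnamon_jar cocoa_jar kitchen_timer milk_pitcher spread_jar".split():
        for r in bot.regions_of(f,th)[:3]:
            m=r["region"]&ok; p=W[m]
            if len(p)<5: continue
            zt=np.percentile(p[:,2],97); q=p[p[:,2]>zt-.008]
            print(n,th,round(r["confidence"],2),r["extent"],"top",q.mean(0).round(3),"zmax",zt.round(3),"lo",np.percentile(p,2,0).round(3),"hi",np.percentile(p,98,0).round(3))
    cv2.imwrite(f"pics/{n}0.png",cv2.resize(f["frame"][:,:,::-1],(768,576)))
E
```

```text
{'time_s': 0.0, 'joint_pos': array([-1.19140085e+00,  1.31152534e-01,  1.48928119e+00, -3.71977130e-05,
        1.52297690e+00, -8.53920020e-02]), 'qd': array([-0.0003622 , -0.00040169,  0.00047645, -0.00018329,  0.00054113,
        0.00155047]), 'tau': array([ 5.84637692e-04, -5.59836030e+01, -4.91759169e+01,  7.66071933e-02,
        3.55218281e-02, -1.64449489e-04]), 'ee_pos': array([ 0.26874133, -0.53581742,  0.21759154]), 'eef_rot': array([-8.96458098e-04,  9.73117276e-01,  2.30308359e-01, -1.51517737e-04]), 'wrist_force': array([ 0.42006838, -0.80381172,  0.65494136]), 'moment': array([-0.04334058,  0.01631205,  0.02987604]), 'finger_force': 0.0, 'finger_gap': 0.09305075219132959}
scene stand 0.92 [222.4, 125.6, 66.0, 101.1] top [0.571 0.198 0.132] zmax 0.125 lo [0.523 0.041 0.001] hi [0.62  0.329 0.134]
scene shelf_board 0.86 [227.7, 217.5, 89.5, 94.2] top [0.421 0.404 0.017] zmax 0.02 lo [0.368 0.256 0.002] hi [0.471 0.539 0.02 ]
scene sugar_canister 0.59 [306.8, 133.9, 27.9, 31.2] top [0.445 0.003 0.095] zmax 0.097 lo [ 0.411 -0.037  0.009] hi [0.481 0.031 0.098]
scene cinnam
[... 1391 characters left out ...]
1 lo [0.429 0.063 0.03 ] hi [0.467 0.108 0.101]
top cinnamon_jar 0.73 [120.4, 154.1, 31.4, 23.9] top [0.604 0.507 0.097] zmax 0.1 lo [0.579 0.482 0.014] hi [0.625 0.527 0.1  ]
top cocoa_jar 0.65 [375.1, 230.4, 35.9, 23.2] top [ 0.438 -0.112  0.109] zmax 0.111 lo [ 0.417 -0.131  0.008] hi [ 0.46  -0.088  0.112]
top kitchen_timer 0.6 [253.1, 225.0, 28.9, 24.8] top [0.441 0.183 0.044] zmax 0.046 lo [0.416 0.156 0.018] hi [0.47  0.21  0.046]
top milk_pitcher 0.63 [122.5, 213.2, 119.6, 53.9] top [0.422 0.392 0.016] zmax 0.019 lo [0.371 0.252 0.   ] hi [0.474 0.536 0.02 ]
top spread_jar 0.74 [159.4, 152.5, 35.0, 31.8] top [0.599 0.408 0.09 ] zmax 0.093 lo [0.566 0.376 0.007] hi [0.628 0.435 0.093]
```

View pics/scene0.png

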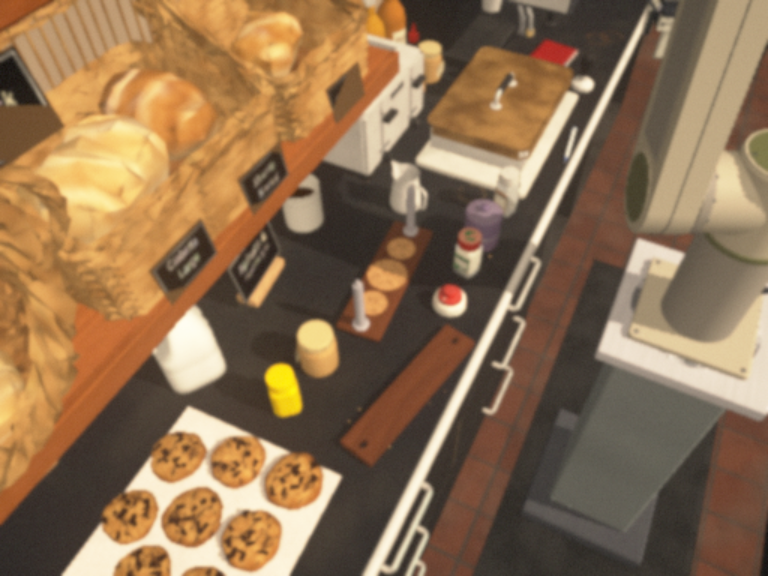

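View pics/top0.png

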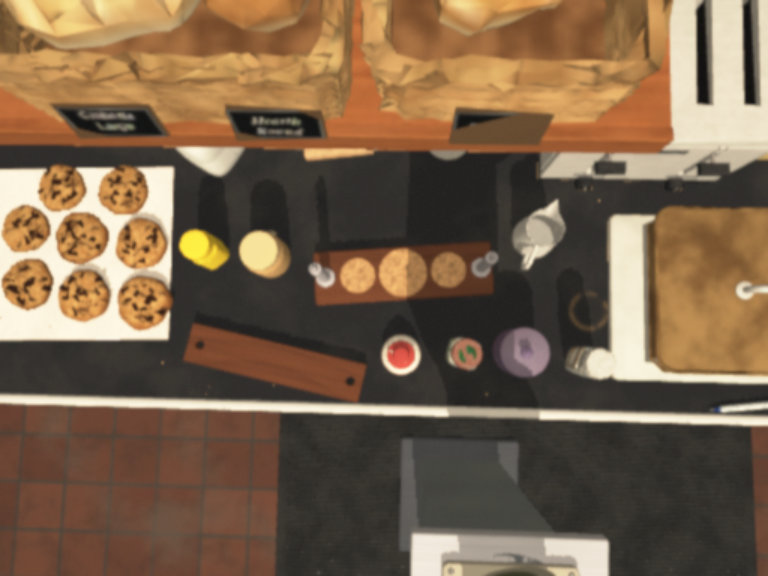

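The arm is at right in the scene view. In the 768x576 top view: the stand is centred at about (403,272), pitcher (538,235) at its right (-y) end, spread jar (265,253) at its left (+y) end, shelf (275,362), timer (401,354), sugar (521,351), cocoa (590,362).
Cinnamon candidates: the red-capped jar with a green label at (465,352) and the yellow one at (205,250). The red cap fits the description. I'll confirm it in an enlarged crop.

```bash
cat > m.py <<'E'
from h import *
from scipy.optimize import least_squares
def circ(p,r):
    c0=p[:,:2].mean(0)
    return c0
def fitdisk(p,zlo,r):
    q=p[p[:,2]>zlo][:,:2].astype(np.float32)
    (c,rad)=cv2.minEnclosingCircle(q); return np.round(c,4),round(rad,4),np.round(np.median(q,0),4),len(q)
E
python3 - <<'E'
from m import *
T={"sugar_canister":.08,"cinnamon_jar":.088,"cocoa_jar":.1,"kitchen_timer":.036,"spread_jar":.08}
for n in("top","scene"):
    f=bot.grab_frame(n); W,ok=P(f)
    for th,z in T.items():
        for r in bot.regions_of(f,th)[:2]:
            if r["confidence"]<.5: continue
            m=cv2.erode(r["region"].astype(np.uint8),np.ones((1,1)))>0
            print(n,th,fitdisk(W[m&ok],z,0))
    r=bot.regions_of(f,"shelf_board")[0];m=r["region"]&ok;p=W[m];p=p[(p[:,2]>.012)&(p[:,2]<.022)]
    print(n,"shelf",cv2.minAreaRect((p[:,:2]*1000).astype(np.float32)))
    # holes: table-height or dark points inside the shelf
    r=bot.regions_of(f,"stand")[0];p=W[r["region"]&ok]
    b=p[(p[:,2]>.012)&(p[:,2]<.024)]; print(n,"board",cv2.minAreaRect((b[:,:2]*1000).astype(np.float32)))
    near=ok&(abs(W[...,0]-.575)<.08)&(abs(W[...,1]-.187)<.17)
    for s in(0,1):
      for lo,hi in((.06,.13),(.12,.16)):
        q=W[near&(W[...,2]>lo)&(W[...,2]<hi)&((W[...,1]>.187)==s)]
        print(n,"post",s,lo,len(q),q.mean(0).round(4) if len(q) else"",q.max(0).round(3) if len(q) else"")
    if n=="top":
        save(f,"crop1.png",(240,130,190,130),4)
        g=W.copy();g[~ok]=np.nan
        # height map grid, max z in 4cm cells
        H={}
        for x,y,z in W[ok].reshape(-1,3)[::2]:
            if .3<x<.9 and -.35<y<.7: k=(int((x-.3)/.04),int((y+.35)/.05)); H[k]=max(H.get(k,-1),z)
        print("cols y:",[round(-.35+.05*j,2) for j in range(21)])
        for i in range(15): print(round(.3+.04*i,2),[int(H.get((i,j),-.001)*1000) for j in range(21)])
E
```

```text
top sugar_canister (array([ 0.4511, -0.0064]), 0.0381, array([ 0.4514, -0.0044], dtype=float32), 821)
top cinnamon_jar (array([0.6046, 0.508 ]), 0.0227, array([0.6035, 0.5067], dtype=float32), 307)
top cocoa_jar (array([ 0.4377, -0.112 ]), 0.0225, array([ 0.438 , -0.1107], dtype=float32), 331)
top kitchen_timer (array([0.4419, 0.1832]), 0.0219, array([0.4408, 0.1829], dtype=float32), 129)
top spread_jar (array([0.5989, 0.4091]), 0.0306, array([0.5987, 0.4079], dtype=float32), 526)
top shelf ((422.5372314453125, 393.661376953125), (300.26971435546875, 64.17436981201172), 78.03762817382812)
top board ((577.1900634765625, 182.49217224121094), (90.03092956542969, 298.399658203125), 4.805256366729736)
top post 0 0.06 48 [0.5835 0.0585 0.0972] [0.592 0.062 0.129]
top post 0 0.12 62 [0.5864 0.0548 0.1359] [0.595 0.062 0.149]
top post 1 0.06 39 [0.5623 0.3067 0.0961] [0.571 0.315 0.128]
top post 1 0.12 61 [0.5648 0.3113 0.1365] [0.574 0.321 0.15 ]
cols y: [-0.35, -0.3, -0.25, -0.2, -0.15, -0.1, -0.05, 0.0, 0.05, 0.1, 0.15, 0.2, 0.25, 0.3, 0.35, 0.4, 0.45, 0.5, 0.55, 0.6, 0.65]
0.3 [-1, -9, -
[... 1873 characters left out ...]
type=float32), 0)
scene kitchen_timer (array([0.4364, 0.1846]), 0.0222, array([0.4378, 0.1874], dtype=float32), 89)
scene spread_jar (array([0.5953, 0.4104]), 0.0306, array([0.5928, 0.4128], dtype=float32), 371)
scene shelf ((419.3663330078125, 392.5777587890625), (301.5541687011719, 65.62673950195312), 78.26150512695312)
scene board ((573.5012817382812, 182.6632080078125), (90.59813690185547, 301.0020751953125), 5.044656753540039)
scene post 0 0.06 99 [0.582 0.058 0.096] [0.591 0.064 0.13 ]
scene post 0 0.12 47 [0.583  0.0563 0.1338] [0.594 0.064 0.147]
scene post 1 0.06 107 [0.5599 0.317  0.0962] [0.571 0.322 0.129]
scene post 1 0.12 58 [0.5611 0.3153 0.1339] [0.571 0.322 0.153]
  return _methods._mean(a, axis=axis, dtype=dtype,
  ret = um.true_divide(
```

View pics/crop1.png

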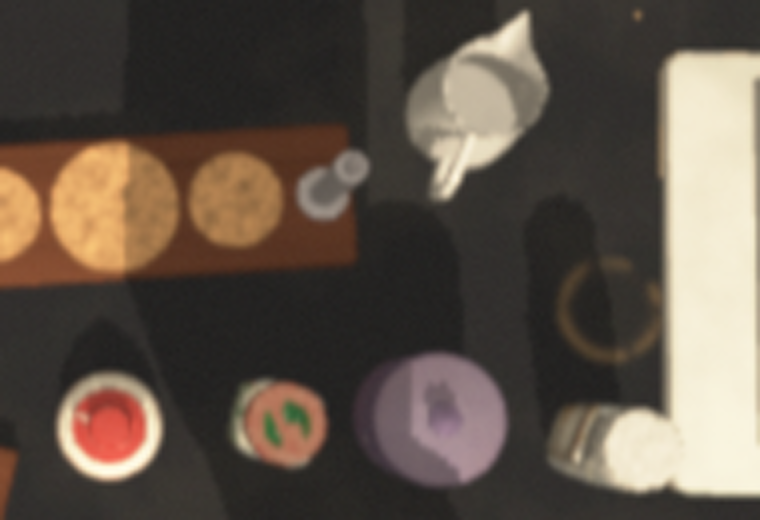

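The crop shows the pinkish-red cap with green leaf print (cinnamon, crop px (288,422)) beside the purple canister (440,420). So I take that one and leave the yellow jar alone. The stand yaw is about 4.9°, and I'll align the tool with it.

```bash
cat > d.py <<'E'
# d.py x y z yawdeg : turn + shift (tool axes after the turn) to get TCP there, tool down, tool-y at yawdeg
import sys,numpy as np
from scipy.spatial.transform import Rotation as R
from cell import bot
s=bot.get_state();a=np.radians(float(sys.argv[4]))
c,sn=np.cos(a),np.sin(a)
T=R.from_matrix(np.array([[-sn,c,0],[c,sn,0],[0,0,-1]]).T.T if 0 else np.column_stack([[-sn,c,0],[c,sn,0],[0,0,-1]]))
w,x,y,z=s["eef_rot"];C=R.from_quat([x,y,z,w])
print("t",round(s["time_s"],2),"pos",s["ee_pos"].round(4),"gap",round(s["finger_gap"]*1000,1),"grip",round(s["finger_force"],1),"F",s["wrist_force"].round(1))
print("turn",(C.inv()*T).as_rotvec().round(3),"shift",(T.inv().apply(np.array([float(v) for v in sys.argv[1:4]])-s["ee_pos"])/.05).round(2))
E
python3 -m jog '[[[0,0,-0.5,0,0,-0.187,93],[0,0,-0.5,0,0,-0.187,93],[0,0,0,0,0,-0.187,93],[0,0,0,0,0,-0.187,93],[0,0,0,0,0,-0.187,93]]]' 20
python3 -m jog '[[[0,0,0,0,0,-0.187,93],[0,0,0,0,0,-0.07,93],[0,0,0,0,0,0,93]]]'
python3 d.py .449 -.0055 .2 4.9
python3 - <<'E'
from h import *
f=bot.grab_frame("scene");W,ok=P(f)
p=W[ok&(W[...,2]>.2)&(W[...,1]>-.1)&(W[...,1]<.5)]
for x in np.arange(.6,.8,.02):
    q=p[abs(p[:,0]-x)<.01]; print(round(x,2),len(q),np.percentile(q[:,2],[0,2,50]).round(3) if len(q) else "")
E
```

```text
time_s: 2.33
ee_pos: [0.269, -0.5364, 0.2687]
eef_rot: [0.0, 0.763, 0.646, -0.0]
wrist_force: [0.3, -0.6, -0.4]
finger_gap: 0.0934
finger_force: 0.0
time_s: 2.7
ee_pos: [0.269, -0.5363, 0.2686]
eef_rot: [-0.0, 0.676, 0.737, 0.0]
wrist_force: [-0.5, -1.3, -1.0]
finger_gap: 0.093
finger_force: 0.0
t 2.7 pos [ 0.269  -0.5363  0.2686] gap 93.0 grip 0.0 F [-0.5 -1.3 -1. ]
turn [ 0. -0. -0.] shift [10.27  4.49  1.37]
0.6 0 
0.62 0 
0.64 0 
0.66 0 
0.68 0 
0.7 4531 [0.258 0.263 0.311]
0.72 5609 [0.3   0.304 0.389]
0.74 798 [0.2   0.202 0.385]
0.76 432 [0.3   0.303 0.428]
0.78 1319 [0.375 0.39  0.427]
0.8 2004 [0.357 0.374 0.425]
```

```bash

python3 -m jog '[[[1,0.44,0,0,0,0,93],[1,0.44,0,0,0,0,93],[1,0.44,0,0,0,0,93],[1,0.44,0,0,0,0,93],[1,0.44,0,0,0,0,93]]]' >/dev/null
python3 -m jog '[[[1,0.44,0,0,0,0,93],[1,0.44,0,0,0,0,93],[1,0.44,0,0,0,0,93],[1,0.44,0,0,0,0,93],[1,0.44,0,0,0,0,93]]]'
python3 -m jog '[[[0.27,0.09,0.7,0,0,0,93],[0,0,0.5,0,0,0,93],[0,0,0,0,0,0,93]]]' >/dev/null
python3 d.py .449 -.0055 .045 4.9
python3 - <<'E'
from h import *
f=bot.grab_frame("scene"); save(f,"s2.png",(220,60,200,180),4)
E
```

```text
time_s: 4.0
ee_pos: [0.4456, -0.0175, 0.269]
eef_rot: [0.0, 0.677, 0.736, 0.0]
wrist_force: [1.5, -0.3, 0.9]
finger_gap: 0.0929
finger_force: 0.0
t 4.38 pos [ 0.4471 -0.005   0.2067] gap 93.0 grip 0.0 F [0.5 0.1 0.1]
turn [-0.004 -0.001 -0.   ] shift [-0.01  0.04  3.23]
```

View pics/s2.png

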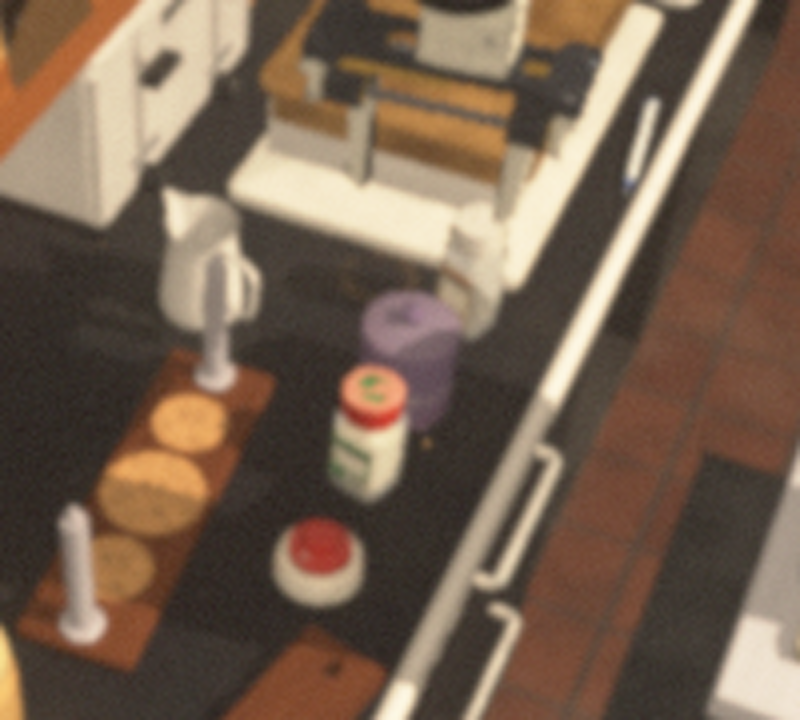

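The gripper hangs above and behind the purple canister (410,350); jars and stand are unobstructed. Descending.

```bash

python3 -m jog '[[[0,0.03,0.8,0,0,0,93],[0,0,0.8,0,0,0,93],[0,0,0.8,0,0,0,93],[0,0,0.5,0,0,0,93],[0,0,0.3,0,0,0,93]]]'
python3 -m jog '[[[0,0,0,0,0,0,93],[0,0,0,0,0,0,70],[0,0,0,0,0,0,70],[0,0,0,0,0,0,70],[0,0,0,0,0,0,70]]]' 25
python3 d.py .575 .183 .2 4.9
```

```text
time_s: 5.05
ee_pos: [0.4506, -0.0058, 0.0489]
eef_rot: [0.0, 0.677, 0.736, 0.0]
wrist_force: [-0.1, -0.7, -0.9]
finger_gap: 0.0929
finger_force: 0.0
time_s: 5.68
ee_pos: [0.4503, -0.0055, 0.0497]
eef_rot: [0.0, 0.676, 0.737, 0.0]
wrist_force: [-4.5, -0.4, 6.4]
finger_gap: 0.0743
finger_force: 25.0
t 5.67 pos [ 0.4503 -0.0055  0.0497] gap 74.3 grip 25.0 F [-4.5 -0.4  6.4]
turn [0.    0.    0.001] shift [ 3.54  2.81 -3.01]
```

```bash

python3 -m jog '[[[0,0,-0.5,0,0,0,70],[0,0,-0.8,0,0,0,70],[0,0,-0.9,0,0,0,70],[0,0,-0.9,0,0,0,70],[0.4,0.4,0,0,0,0,70]]]' 
python3 -m jog '[[[0.7,0.6,0,0,0,0,70],[0.8,0.6,0,0,0,0,70],[0.8,0.6,0,0,0,0,70],[0.6,0.5,0,0,0,0,70],[0.24,0.11,0,0,0,0,70]]]' >/dev/null
python3 -m jog '[[[0,0,0,0,0,0,70],[0,0,0,0,0,0,70]]]' >/dev/null
python3 d.py .575 .183 .070 4.9
cat > rel.py <<'E'
# rel.py thing zlo zhi : thing's position relative to stand axes, per camera (mm, stand frame)
import sys; from m import *
def standpose(W,ok):
    # from board rectangle seen at start, per camera
    pass
S={"top":(.5758,.1834),"scene":(.5727,.1836)}  # mean of board and post midpoints per camera
a=np.radians(4.9);u=np.array([np.cos(a),np.sin(a)]);v=np.array([-np.sin(a),np.cos(a)])
for n in("top","scene"):
    f=bot.grab_frame(n);W,ok=P(f)
    for r in bot.regions_of(f,sys.argv[1])[:2]:
        p=W[r["region"]&ok];p=p[(p[:,2]>float(sys.argv[2]))&(p[:,2]<float(sys.argv[3]))]
        if len(p)<8: continue
        c,rad=cv2.minEnclosingCircle(p[:,:2].astype(np.float32)); d=np.array(c)-S[n]
        print(n,round(r["confidence"],2),"world",np.round(c,4),"r",round(rad,4),"stand frame mm x,y:",round(d@u*1000,1),round(d@v*1000,1))
E
python3 rel.py sugar_canister .22 .262
```

```text
time_s: 6.3
ee_pos: [0.4704, 0.0155, 0.2083]
eef_rot: [0.003, 0.677, 0.736, 0.002]
wrist_force: [0.0, 1.2, -6.1]
finger_gap: 0.0743
finger_force: 25.0
t 7.17 pos [0.5742 0.1821 0.2033] gap 74.7 grip 25.0 F [ 0.2 -0.  -6.7]
turn [-0.001  0.001 -0.   ] shift [0.02 0.02 2.67]
scene 0.96 world [0.5719 0.1839] r 0.0382 stand frame mm x,y: -0.7 0.4
```

```bash

python3 -m jog '[[[0.02,0.02,0.7,0,0,0,70],[0,0,0.7,0,0,0,70],[0,0,0.6,0,0,0,70],[0,0,0.4,0,0,0,70],[0,0,0.2,0,0,0,70]]]' >/dev/null
python3 -m jog '[[[0,0,0.04,0,0,0,70],[0,0,0.03,0,0,0,70],[0,0,0.03,0,0,0,70],[0,0,0,0,0,0,70]]]'
```

```text
time_s: 8.5
ee_pos: [0.576, 0.1842, 0.0692]
eef_rot: [0.0, 0.676, 0.737, 0.0]
wrist_force: [-0.3, 0.1, -5.5]
finger_gap: 0.074
finger_force: 25.0
```

```bash

python3 -m jog '[[[0,0,0.02,0,0,0,70],[0,0,0.02,0,0,0,70],[0,0,0,0,0,0,70]]]'
python3 -m jog '[[[0,0,0,0,0,0,93],[0,0,0,0,0,0,93],[0,0,0,0,0,0,93],[0,0,0,0,0,0,93]]]'
```

```text
time_s: 8.88
ee_pos: [0.576, 0.1843, 0.0678]
eef_rot: [0.0, 0.676, 0.737, 0.0]
wrist_force: [-5.9, -1.0, 6.6]
finger_gap: 0.0741
finger_force: 25.0
time_s: 9.38
ee_pos: [0.5758, 0.1842, 0.0666]
eef_rot: [0.0, 0.676, 0.737, 0.0]
wrist_force: [0.7, -0.3, 0.9]
finger_gap: 0.093
finger_force: 0.0
```

Placed. Retract and go for the cinnamon jar.

```bash

python3 -m jog '[[[0,0,-0.5,0,0,0,93],[0,0,-0.9,0,0,0,93],[0,0,-0.9,0,0,0,93],[0,0,-0.3,0,0,0,93],[0,-0.4,0,0,0,0,93]]]' >/dev/null
python3 rel.py sugar_canister .095 .122
python3 rel.py cinnamon_jar .088 .102
python3 d.py .4465 .0855 .19 4.9
```

```text
scene 0.57 world [0.5734 0.1836] r 0.0393 stand frame mm x,y: 0.7 -0.1
top 0.84 world [0.4461 0.0835] r 0.0227 stand frame mm x,y: -137.8 -88.5
top 0.7 world [0.605  0.5079] r 0.0236 stand frame mm x,y: 56.8 320.9
scene 0.96 world [0.6028 0.5074] r 0.0248 stand frame mm x,y: 57.6 320.1
scene 0.81 world [0.4437 0.0856] r 0.0232 stand frame mm x,y: -136.9 -86.7
t 10.4 pos [0.5559 0.1824 0.1959] gap 93.1 grip 0.0 F [0.9 0.5 0.3]
turn [-0.001  0.     0.   ] shift [-1.74 -2.35  0.12]
```

```bash

python3 -m jog '[[[-0.6,-0.8,0,0,0,0,93],[-0.7,-0.9,0,0,0,0,93],[-0.45,-0.68,0,0,0,0,93],[0,0,0.3,0,0,0,93],[0,0,0.7,0,0,0,93]]]' >/dev/null
python3 -m jog '[[[0,0,0.7,0,0,0,93],[0,0,0.7,0,0,0,93],[0,0,0.4,0,0,0,93],[0,0,0.12,0,0,0,93],[0,0,0,0,0,0,93]]]'
python3 -m jog '[[[0,0,0,0,0,0,40],[0,0,0,0,0,0,40],[0,0,0,0,0,0,40],[0,0,0,0,0,0,40],[0,0,0,0,0,0,40]]]' 15
python3 d.py .5685 .2587 .2 4.9
```

```text
time_s: 11.65
ee_pos: [0.4449, 0.0853, 0.0504]
eef_rot: [-0.0, 0.676, 0.737, -0.0]
wrist_force: [0.5, -0.1, 0.3]
finger_gap: 0.0929
finger_force: 0.0
time_s: 12.28
ee_pos: [0.4448, 0.0851, 0.0508]
eef_rot: [0.0, 0.676, 0.737, 0.0]
wrist_force: [0.4, -0.2, 0.7]
finger_gap: 0.0503
finger_force: 15.0
t 12.28 pos [0.4448 0.0851 0.0508] gap 50.3 grip 15.0 F [ 0.4 -0.2  0.7]
turn [ 0. -0.  0.] shift [ 3.25  2.76 -2.98]
```

```bash

python3 -m jog '[[[0,0,-0.5,0,0,0,40],[0,0,-0.9,0,0,0,40],[0,0,-0.9,0,0,0,40],[0,0,-0.9,0,0,0,40],[0.4,0.3,0,0,0,0,40]]]' 
python3 -m jog '[[[0.8,0.7,0,0,0,0,40],[0.8,0.7,0,0,0,0,40],[0.8,0.7,0,0,0,0,40],[0.45,0.36,0,0,0,0,40],[0,0,0,0,0,0,40]]]' >/dev/null
python3 -m jog '[[[0,0,0,0,0,0,40]]]' >/dev/null
python3 d.py .5687 .2597 .0715 4.9
python3 rel.py cinnamon_jar .235 .275
```

```text
time_s: 12.9
ee_pos: [0.4604, 0.106, 0.2155]
eef_rot: [0.003, 0.677, 0.736, 0.003]
wrist_force: [0.5, 0.3, -1.7]
finger_gap: 0.05
finger_force: 15.0
t 13.65 pos [0.5678 0.2583 0.2101] gap 49.9 grip 15.0 F [ 0.2 -0.8 -1.1]
turn [-0.001  0.001  0.001] shift [0.03 0.02 2.77]
scene 0.79 world [0.5644 0.2549] r 0.0256 stand frame mm x,y: -2.2 71.7
```

```bash

python3 -m jog '[[[0.05,0.03,0.7,0,0,0,40],[0,0,0.7,0,0,0,40],[0,0,0.6,0,0,0,40],[0,0,0.4,0,0,0,40],[0,0,0.2,0,0,0,40]]]' >/dev/null
python3 -m jog '[[[0,0,0.06,0,0,0,40],[0,0,0.04,0,0,0,40],[0,0,0.03,0,0,0,40],[0,0,0,0,0,0,40]]]'
python3 - <<'E'
from h import *
f=bot.grab_frame("scene"); save(f,"s3.png",(210,110,100,130),5)
E
python3 rel.py cinnamon_jar .1 .13
```

```text
time_s: 14.98
ee_pos: [0.5698, 0.2616, 0.0746]
eef_rot: [0.0, 0.676, 0.737, 0.0]
wrist_force: [-0.2, 0.2, -1.4]
finger_gap: 0.05
finger_force: 15.0
top 0.61 world [0.6042 0.506 ] r 0.0198 stand frame mm x,y: 55.9 319.0
scene 0.91 world [0.6001 0.5092] r 0.0194 stand frame mm x,y: 55.1 322.1
scene 0.77 world [0.5663 0.265 ] r 0.0215 stand frame mm x,y: 0.5 81.6
```

View pics/s3.png

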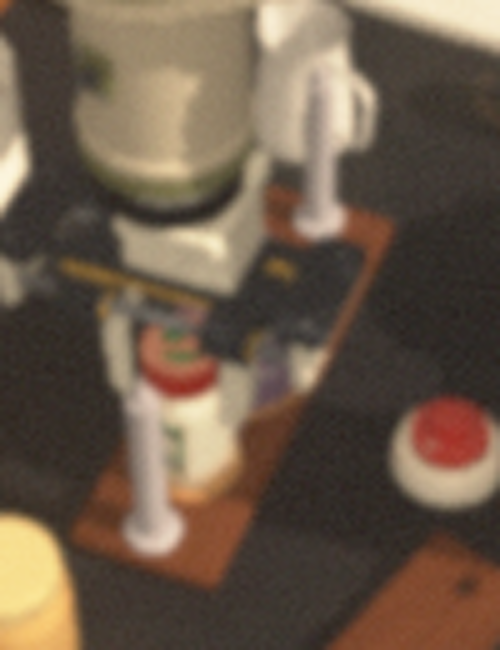

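Jar at (185,430) stands just above the cork, which peeks out on its right. I'll shift back about 2 mm and lower it.

```bash

python3 -m jog '[[[-0.04,-0.02,0.04,0,0,0,40],[0,0,0.03,0,0,0,40],[0,0,0.03,0,0,0,40],[0,0,0.02,0,0,0,40],[0,0,0,0,0,0,40]]]'
python3 -m jog '[[[0,0,0.02,0,0,0,40],[0,0,0,0,0,0,40]]]'
python3 -m jog '[[[0,0,0,0,0,0,75],[0,0,0,0,0,0,75],[0,0,0,0,0,0,75],[0,0,0,0,0,0,75]]]'
```

```text
time_s: 15.85
ee_pos: [0.5687, 0.2594, 0.0688]
eef_rot: [0.0, 0.676, 0.737, -0.0]
wrist_force: [-3.3, -1.5, 5.0]
finger_gap: 0.0503
finger_force: 15.0
time_s: 16.1
ee_pos: [0.5688, 0.2594, 0.0687]
eef_rot: [0.0, 0.676, 0.737, 0.0]
wrist_force: [-6.1, -1.7, 12.6]
finger_gap: 0.0502
finger_force: 15.0
time_s: 16.6
ee_pos: [0.5687, 0.2593, 0.0669]
eef_rot: [-0.0, 0.676, 0.737, -0.0]
wrist_force: [0.8, -0.2, -0.0]
finger_gap: 0.0745
finger_force: 0.0
```

```bash

python3 -m jog '[[[0,0,-0.5,0,0,0,75],[0,0,-0.9,0,0,0,93],[0,0,-0.9,0,0,0,93],[0,0,-0.6,0,0,0,93],[0,-0.4,0,0,0,0,93]]]' >/dev/null
python3 -m jog '[[[-0.9,-0.4,0,0,0,0,93],[-1,-0.3,0,0,0,0,93],[-1,-0.3,0,0,0,0,93],[-1,-0.2,0,0,0,0,93],[-1,-0.2,0,0,0,0,93]]]' >/dev/null
python3 rel.py cinnamon_jar .088 .122
python3 rel.py cocoa_jar .1 .115
python3 d.py .4352 -.112 .06 4.9
```

```text
top 0.85 world [0.5693 0.2561] r 0.0255 stand frame mm x,y: -0.2 73.0
top 0.59 world [0.6049 0.508 ] r 0.0229 stand frame mm x,y: 56.8 320.9
scene 0.85 world [0.6022 0.5097] r 0.0241 stand frame mm x,y: 57.3 322.4
scene 0.64 world [0.5639 0.2586] r 0.0242 stand frame mm x,y: -2.4 75.5
scene 0.76 world [ 0.4331 -0.1127] r 0.024 stand frame mm x,y: -164.4 -283.3
t 18.25 pos [0.5002 0.0088 0.2121] gap 92.6 grip 0.0 F [ 1.1 -0.1  0.2]
turn [-0.    -0.     0.002] shift [-2.3  -1.5   3.04]
```

```bash

python3 -m jog '[[[-0.9,-0.6,0,0,0,0,93],[-0.9,-0.6,0,0,0,0,93],[-0.5,-0.3,0.2,0,0,0,93],[0,0,0.7,0,0,0,93],[0,0,0.7,0,0,0,93]]]' >/dev/null
python3 -m jog '[[[0,0,0.7,0,0,0,93],[0,0,0.5,0,0,0,93],[0,0,0.22,0,0,0,93],[0,0,0,0,0,0,93]]]'
python3 -m jog '[[[0,0,0,0,0,0,35],[0,0,0,0,0,0,35],[0,0,0,0,0,0,35],[0,0,0,0,0,0,35],[0,0,0,0,0,0,35]]]' 15
python3 d.py .5817 .108 .23 4.9
```

```text
time_s: 19.38
ee_pos: [0.4351, -0.1128, 0.0608]
eef_rot: [-0.001, 0.676, 0.737, -0.0]
wrist_force: [0.2, 0.3, -0.1]
finger_gap: 0.093
finger_force: 0.0
time_s: 20.0
ee_pos: [0.4353, -0.1136, 0.0612]
eef_rot: [0.0, 0.676, 0.737, 0.0]
wrist_force: [-0.6, -0.6, 0.1]
finger_gap: 0.0482
finger_force: 15.0
t 20.0 pos [ 0.4353 -0.1136  0.0612] gap 48.2 grip 15.0 F [-0.6 -0.6  0.1]
turn [0. 0. 0.] shift [ 4.17  3.3  -3.38]
```

```bash

python3 -m jog '[[[0,0,-0.5,0,0,0,35],[0,0,-0.9,0,0,0,35],[0,0,-1,0,0,0,35],[0,0,-0.98,0,0,0,35],[0.4,0.3,0,0,0,0,35]]]' 
python3 -m jog '[[[0.9,0.7,0,0,0,0,35],[0.9,0.7,0,0,0,0,35],[0.9,0.7,0,0,0,0,35],[0.7,0.6,0,0,0,0,35],[0.36,0.3,0,0,0,0,35]]]' >/dev/null
python3 -m jog '[[[0,0,0,0,0,0,35],[0,0,0,0,0,0,35]]]' >/dev/null
python3 d.py .5817 .1078 .085 4.9
python3 rel.py cocoa_jar .265 .29
```

```text
time_s: 20.62
ee_pos: [0.4507, -0.0937, 0.2352]
eef_rot: [0.004, 0.677, 0.736, 0.002]
wrist_force: [-0.1, -0.4, -1.2]
finger_gap: 0.0482
finger_force: 15.0
t 21.5 pos [0.5813 0.1074 0.2297] gap 48.0 grip 15.0 F [-0.8  0.3 -1.2]
turn [-0.001  0.     0.   ] shift [0.01 0.01 2.89]
scene 0.81 world [0.579 0.109] r 0.0233 stand frame mm x,y: -0.1 -74.9
```

```bash

python3 -m jog '[[[0,0.01,0.7,0,0,0,35],[0,0,0.7,0,0,0,35],[0,0,0.7,0,0,0,35],[0,0,0.5,0,0,0,35],[0,0,0.25,0,0,0,35]]]' >/dev/null
python3 -m jog '[[[0,0,0.06,0,0,0,35],[0,0,0.03,0,0,0,35],[0,0,0.02,0,0,0,35],[0,0,0.02,0,0,0,35],[0,0,0,0,0,0,35]]]'
```

```text
time_s: 22.95
ee_pos: [0.5824, 0.108, 0.0814]
eef_rot: [0.0, 0.676, 0.737, 0.0]
wrist_force: [-0.9, 0.6, -0.9]
finger_gap: 0.0483
finger_force: 15.0
```

```bash

python3 -m jog '[[[0,0,0.03,0,0,0,35],[0,0,0.02,0,0,0,35],[0,0,0.02,0,0,0,35],[0,0,0,0,0,0,35]]]'
python3 -m jog '[[[0,0,0,0,0,0,72],[0,0,0,0,0,0,72],[0,0,0,0,0,0,72],[0,0,0,0,0,0,72]]]'
python3 -m jog '[[[0,0,-0.5,0,0,0,72],[0,0,-0.9,0,0,0,93],[0,0,-0.9,0,0,0,93],[0,0,-0.6,0,0,0,93],[0,-0.5,0,0,0,0,93]]]' >/dev/null
python3 -m jog '[[[0.9,-0.6,0,0,0,0,93],[1,-0.6,0,0,0,0,93],[1,-0.6,0,0,0,0,93],[1,-0.4,0,0,0,0.1,93],[1,-0.4,0,0,0,0.1,93]]]' >/dev/null
python3 rel.py cocoa_jar .12 .14
python3 rel.py cinnamon_jar .1 .122
python3 - <<'E'
from m import *
for n in("top","scene"):
    f=bot.grab_frame(n); W,ok=P(f)
    for r in bot.regions_of(f,"shelf_board")[:1]:
        p=W[r["region"]&ok];p=p[(p[:,2]>.012)&(p[:,2]<.022)]
        print(n,"shelf",cv2.minAreaRect((p[:,:2]*1000).astype(np.float32)))
E
python3 d.py .421 .393 .15 -12
```

```text
time_s: 23.45
ee_pos: [0.5828, 0.1081, 0.079]
eef_rot: [0.0, 0.676, 0.737, 0.0]
wrist_force: [-2.9, -0.6, 7.9]
finger_gap: 0.0484
finger_force: 15.0
time_s: 23.95
ee_pos: [0.5822, 0.1079, 0.0774]
eef_rot: [-0.0, 0.676, 0.737, -0.0]
wrist_force: [-0.6, -0.3, -0.2]
finger_gap: 0.0718
finger_force: 0.0
top 0.55 world [0.5831 0.1097] r 0.0214 stand frame mm x,y: 1.0 -74.1
top 0.84 world [0.5696 0.257 ] r 0.0225 stand frame mm x,y: 0.1 73.8
scene 0.8 world [0.5662 0.2586] r 0.0231 stand frame mm x,y: -0.1 75.3
scene 0.64 world [0.5989 0.5079] r 0.0186 stand frame mm x,y: 53.8 320.9
top shelf ((411.7106018066406, 342.14154052734375), (195.5973663330078, 63.7656364440918), 78.02913665771484)
scene shelf ((419.2435302734375, 392.92193603515625), (301.101806640625, 65.84589385986328), 78.12347412109375)
t 25.8 pos [0.4122 0.3402 0.2227] gap 93.1 grip 0.0 F [ 0.5 -0.7  0.6]
turn [ 0.    -0.     0.094] shift [ 1.07 -0.05  1.45]
```

```bash

python3 -m jog '[[[0.5,0,0.2,0,0,0.094,93],[0.6,-0.05,0.4,0,0,0,93],[0,0,0.7,0,0,0,93],[0,0,0.7,0,0,0,93],[0,0,0.7,0,0,0,93]]]' >/dev/null
python3 -m jog '[[[0,0,0.7,0,0,0,93],[0,0,0.4,0,0,0,93],[0,0,0.2,0,0,0,93],[0,0,0,0,0,0,93]]]' >/dev/null
python3 d.py .421 .393 .004 -12
```

```text
t 26.93 pos [0.4185 0.3956 0.0227] gap 93.1 grip 0.0 F [1.  0.2 0.2]
turn [-0.     0.     0.001] shift [-0.04  0.06  0.37]
```

```bash

python3 -m jog '[[[-0.04,0.05,0.2,0,0,0,93],[0,0,0.1,0,0,0,93],[0,0,0.05,0,0,0,93],[0,0,0,0,0,0,93]]]' 
python3 -m jog '[[[0,0,0,0,0,0,50],[0,0,0,0,0,0,50],[0,0,0,0,0,0,50],[0,0,0,0,0,0,50],[0,0,0,0,0,0,50]]]' 50
python3 d.py .421 .393 .22 -12
```

```text
time_s: 27.42
ee_pos: [0.4203, 0.3931, 0.005]
eef_rot: [-0.0, 0.777, 0.63, -0.0]
wrist_force: [0.4, -0.0, -0.6]
finger_gap: 0.093
finger_force: 0.0
time_s: 28.05
ee_pos: [0.4204, 0.3932, 0.0053]
eef_rot: [-0.0, 0.777, 0.63, 0.0]
wrist_force: [0.7, 0.1, 1.2]
finger_gap: 0.0631
finger_force: 50.0
t 28.05 pos [0.4204 0.3932 0.0053] gap 63.1 grip 50.0 F [0.7 0.1 1.2]
turn [ 0.    -0.     0.001] shift [-0.    0.01 -4.29]
```

```bash

python3 -m jog '[[[0,0,-0.4,0,0,0,50],[0,0,-0.8,0,0,0,50],[0,0,-0.9,0,0,0,50],[0,0,-0.9,0,0,0,50],[0,0,-0.9,0,0,0,50]]]'
python3 -m jog '[[[0,0,-0.1,0,0,-0.1,50],[0,0,0,0,0,-0.1,50],[0,0,0,0,0,-0.095,50],[0,0,0,0,0,0,50],[0,0,0,0,0,0,50]]]' 
python3 d.py .5752 .184 .195 4.9
```

```text
time_s: 28.68
ee_pos: [0.42, 0.3929, 0.2027]
eef_rot: [-0.0, 0.777, 0.63, 0.0]
wrist_force: [1.4, 1.1, -4.0]
finger_gap: 0.0641
finger_force: 50.0
time_s: 29.3
ee_pos: [0.4203, 0.3931, 0.2056]
eef_rot: [0.0, 0.676, 0.736, 0.0]
wrist_force: [0.4, -0.5, -4.3]
finger_gap: 0.0636
finger_force: 50.0
t 29.3 pos [0.4203 0.3931 0.2056] gap 63.6 grip 50.0 F [ 0.4 -0.5 -4.3]
turn [ 0.    -0.    -0.001] shift [-4.43  2.73  0.21]
```

```bash

python3 -m jog '[[[-0.4,0.2,0,0,0,0,50],[-0.8,0.5,0,0,0,0,50],[-0.9,0.6,0,0,0,0,50],[-0.9,0.6,0,0,0,0,50],[-0.8,0.5,0,0,0,0,50]]]' >/dev/null
python3 -m jog '[[[-0.4,0.2,0,0,0,0,50],[-0.23,0.13,0,0,0,0,50],[0,0,0,0,0,0,50],[0,0,0,0,0,0,50]]]' >/dev/null
python3 d.py .5752 .184 .155 4.9
cat > sh.py <<'E'
from m import *
a=np.radians(4.9);u=np.array([np.cos(a),np.sin(a)]);v=np.array([-np.sin(a),np.cos(a)])
S={"top":(.5758,.1834),"scene":(.5727,.1836)}
z=bot.get_state()["ee_pos"][2]-.0053+.016
for n in("top","scene"):
    f=bot.grab_frame(n); W,ok=P(f)
    c=ok&(abs(W[...,2]-z)<.006)&(abs(W[...,0]-.575)<.08)&(abs(W[...,1]-.184)<.19)
    r=bot.regions_of(f,"shelf_board")
    p=W[c][:,:2].astype(np.float32)
    print(n,len(p),"top z tilt",end=" ")
    A=np.c_[(W[c][:,:2]-S[n])@v,np.ones(c.sum())];k=np.linalg.lstsq(A,W[c][:,2],rcond=None)[0];print(k.round(4))
    q=np.c_[(p-S[n])@u,(p-S[n])@v]*1000
    print("  stand-frame x pct",np.percentile(q[:,0],[1,50,99]).round(1),"y",np.percentile(q[:,1],[.5,99.5]).round(1),cv2.minAreaRect((p*1000).astype(np.float32)))
f=bot.grab_frame("top");save(f,"t_%d.png"%int(bot.get_state()["time_s"]*10),(190,130,160,100),5)
f=bot.grab_frame("scene");save(f,"s_%d.png"%int(bot.get_state()["time_s"]*10),(200,90,130,150),4)
E
python3 sh.py; ls pics
```

```text
t 30.43 pos [0.5749 0.1856 0.2051] gap 63.3 grip 50.0 F [ 0.5 -0.4 -3.2]
turn [-0.    -0.     0.003] shift [-0.03  0.    1.  ]
top 1469 top z tilt [-0.0005  0.2161]
  stand-frame x pct [-31.3  -6.6  29.9] y [-100.6  151.7] ((574.089111328125, 208.24557495117188), (63.99433135986328, 255.5361785888672), 5.016998767852783)
scene 1487 top z tilt [-0.0038  0.2168]
  stand-frame x pct [-33.8   3.   34.1] y [-84.5 152. ] ((572.9725952148438, 216.91677856445312), (243.86175537109375, 90.79617309570312), 89.6536865234375)
crop1.png
s2.png
s3.png
s_307.png
scene0.png
t_306.png
top0.png
```

View pics/t_306.png

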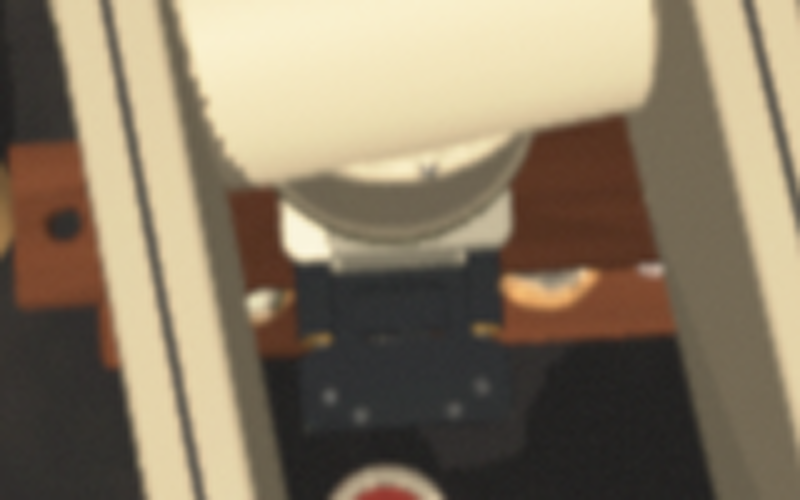

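View pics/s_307.png

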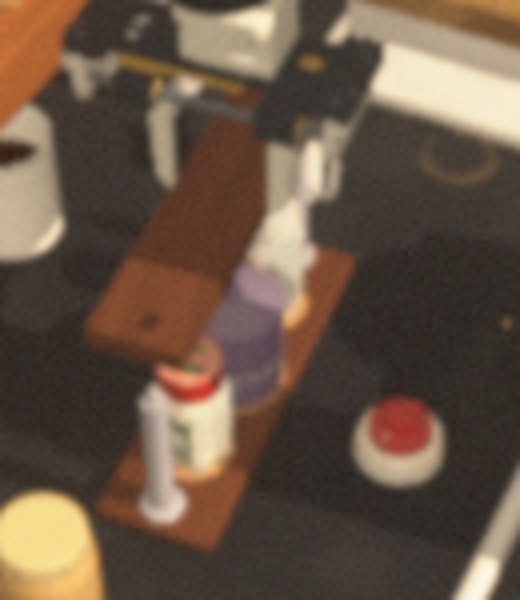

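The top view shows the left hole at (63,223) with the shelf parallel to the stand. The scene view shows the hole at (150,320) and the left pin tip at about (152,389). I'll project both in the same camera.

```bash
cat > ray.py <<'E'
from h import *
def ray(f,u,v,z):
    R,_=cv2.Rodrigues(np.array(f["rvec"],float));t=np.array(f["tvec"],float).ravel()
    d=R.T@(np.linalg.inv(f["camera_matrix"])@[u,v,1]);o=-R.T@t
    return (o+d*(z-o[2])/d[2])[:2]
a=np.radians(4.9);U=np.array([np.cos(a),np.sin(a)]);V=np.array([-np.sin(a),np.cos(a)])
E
python3 - <<'E'
from ray import *
f=bot.grab_frame("scene")
zt=bot.get_state()["ee_pos"][2]-.0053+.016
g=cv2.cvtColor(f["frame"],cv2.COLOR_RGB2GRAY).astype(float)
# hole: dark centroid near (237.5,170)
def cen(u0,v0,h,dark):
    s=g[v0-h:v0+h+1,u0-h:u0+h+1];w=np.clip((np.median(s)-s-6) if dark else 0,0,None);v,u=np.mgrid[v0-h:v0+h+1,u0-h:u0+h+1];return (u*w).sum()/w.sum(),(v*w).sum()/w.sum()
c=cen(237,170,4,True);hole=ray(f,c[0],c[1],zt)
print("hole px",np.round(c,2),hole.round(4))
print(g[182:200,230:247].astype(int))
for px in((238,187),(238,188),(238.5,187.5)):
    pin=ray(f,*px,.146);d=pin-hole;print(px,pin.round(4),"shift mm tool x,y",(d@V*1000).round(1),(d@U*1000).round(1))
E
```

```text
hole px [237.04 169.78] [0.5591 0.314 ]
[[ 41  43  46  43  49  48  47  50  73 107 129 142 135 120 110 111 115]
 [ 40  47  46  48  47  47  48  51  70 101 133 153 158 151 152 153 153]
 [ 41  48  47  43  44  44  47  54  68  86 109 135 150 159 164 170 176]
 [ 47  42  46  47  41  45  59  75  94  97  95 104 120 136 151 162 172]
 [ 46  42  42  48  48  58  76 111 130 130 108  88  91 102 119 134 144]
 [ 45  44  46  46  52  69  99 141 167 163 137 111  92  87  92 102 106]
 [ 45  45  46  51  62  88 120 156 184 189 173 141 109  89  81  86  90]
 [ 45  46  42  54  77 109 135 159 184 197 191 171 137 109  96  94  94]
 [ 47  48  46  58  87 130 154 166 184 196 196 183 166 145 134 131 135]
 [ 46  46  51  56  89 133 159 171 182 195 197 192 183 174 170 173 179]
 [ 46  41  47  55  79 118 146 162 174 186 193 190 187 185 185 197 207]
 [ 44  50  49  50  71 104 126 144 162 175 185 185 178 180 187 201 215]
 [ 43  47  47  50  64  94 119 137 153 169 184 182 165 164 177 193 205]
 [ 46  45  44  48  63  90 116 134 154 169 181 175 152 142 154 171 183]
 [ 45  48  44  44  62  84 112 133 150 166 179 175 153 128 127 140 154]
 [ 45  42  49  49  63  85 113 130 149 168 179 180 160 139 125 122 131]
 [ 47  49  49  49  63  84 108 128 147 166 179 181 168 155 145 130 128]
 [ 48  47  46  54  64  83 109 129 145 164 179 180 176 164 158 150 141]]
(238, 187) [0.5617 0.3121] shift mm tool x,y -2.1 2.5
(238, 188) [0.5601 0.315 ] shift mm tool x,y 1.0 1.1
(238.5, 187.5) [0.5597 0.313 ] shift mm tool x,y -1.0 0.6
```

```bash

python3 -m jog '[[[-0.035,0.02,0.2,0,0,0.002,50],[0,0,0.4,0,0,0,50],[0,0,0.2,0,0,0,50],[0,0,0.1,0,0,0,50],[0,0,0.03,0,0,0,50]]]' 
python3 -m jog '[[[0,0,0,0,0,0,50],[0,0,0.02,0,0,0,50],[0,0,0,0,0,0,50]]]'
python3 d.py .5752 .184 .1403 4.9; python3 sh.py
```

```text
time_s: 31.4
ee_pos: [0.5766, 0.1827, 0.1582]
eef_rot: [-0.0, 0.676, 0.736, -0.0]
wrist_force: [-0.3, -0.7, -2.9]
finger_gap: 0.0634
finger_force: 50.0
time_s: 31.78
ee_pos: [0.5769, 0.1827, 0.1579]
eef_rot: [0.0, 0.676, 0.737, 0.0]
wrist_force: [-0.2, 0.3, -4.2]
finger_gap: 0.0634
finger_force: 50.0
t 31.77 pos [0.5769 0.1827 0.1579] gap 63.4 grip 50.0 F [-0.2  0.3 -4.2]
turn [ 0.    -0.    -0.001] shift [ 0.03 -0.03  0.35]
top 1277 top z tilt [-0.0013  0.1691]
  stand-frame x pct [-29.5  -5.5  32.9] y [-101.1  148.7] ((576.192138671875, 206.4898681640625), (63.96213912963867, 252.78125), 4.858227729797363)
scene 1405 top z tilt [-0.0044  0.1695]
  stand-frame x pct [-35.1   4.7  35.3] y [-83.6 149.5] ((574.6049194335938, 215.43063354492188), (239.60060119628906, 89.9627685546875), 89.66231536865234)
```

```bash

python3 -m jog '[[[0.01,-0.01,0.05,0,0,0,50],[0,0,0.05,0,0,0,50],[0,0,0.04,0,0,0,50],[0,0,0,0,0,0,50]]]' 
python3 -m jog '[[[0,0,0.05,0,0,0,50],[0,0,0.04,0,0,0,50],[0,0,0,0,0,0,50]]]'
```

```text
time_s: 32.58
ee_pos: [0.576, 0.1831, 0.1502]
eef_rot: [-0.0, 0.676, 0.736, -0.0]
wrist_force: [1.2, 0.0, -3.1]
finger_gap: 0.0633
finger_force: 50.0
time_s: 32.95
ee_pos: [0.576, 0.1831, 0.1458]
eef_rot: [-0.0, 0.676, 0.736, -0.0]
wrist_force: [0.1, -0.4, -3.2]
finger_gap: 0.0633
finger_force: 50.0
```

```bash

python3 -m jog '[[[0,0,0.05,0,0,0,50],[0,0,0.03,0,0,0,50],[0,0,0,0,0,0,50]]]' 
python3 -m jog '[[[0,0,0.03,0,0,0,50],[0,0,0.01,0,0,0,50],[0,0,0,0,0,0,50]]]'
python3 sh.py; ls -t pics|head -2
```

```text
time_s: 33.33
ee_pos: [0.5761, 0.1831, 0.1419]
eef_rot: [-0.0, 0.676, 0.737, -0.0]
wrist_force: [0.2, 0.2, -3.8]
finger_gap: 0.063
finger_force: 50.0
time_s: 33.7
ee_pos: [0.5762, 0.1832, 0.1403]
eef_rot: [0.0, 0.676, 0.737, 0.0]
wrist_force: [-0.9, -0.4, -1.5]
finger_gap: 0.0633
finger_force: 50.0
top 1207 top z tilt [-0.0005  0.1514]
  stand-frame x pct [-30.1  -6.4  32.3] y [-99.1 149. ] ((575.439697265625, 207.718017578125), (64.0652847290039, 251.11009216308594), 4.816173076629639)
scene 1388 top z tilt [-0.0056  0.1521]
  stand-frame x pct [-32.3   3.7  34.7] y [-82.6 149.7] ((574.2584838867188, 183.57774353027344), (302.88739013671875, 91.97981262207031), 88.94062042236328)
s_340.png
t_339.png
```

```bash

python3 -m jog '[[[0,0,0.02,0,0,0,50],[0,0,0,0,0,0,50]]]' 
python3 -m jog '[[[0,0,0,0,0,0,93],[0,0,0,0,0,0,93],[0,0,0,0,0,0,93],[0,0,0,0,0,0,93]]]' 
python3 -m jog '[[[0,0,-0.4,0,0,0,93],[0,0,-0.8,0,0,0,93],[0,0,-0.5,0,0,0,93],[0,-0.6,0,0,0,0,93],[0,-0.8,0,0,0,0,93]]]' 
python3 -m jog '[[[0,-0.8,0,0,0,0,93],[0,-0.5,0,0,0,0,93],[0,0,0,0,0,0,93]]]' >/dev/null
python3 sh.py; python3 rel.py kitchen_timer .036 .05; ls -t pics|head -2
python3 d.py .4385 .184 .15 4.9
```

```text
time_s: 34.25
ee_pos: [0.5762, 0.1831, 0.1402]
eef_rot: [0.0, 0.676, 0.737, 0.0]
wrist_force: [-4.7, -1.1, 6.2]
finger_gap: 0.0636
finger_force: 50.0
time_s: 34.75
ee_pos: [0.5762, 0.1831, 0.1391]
eef_rot: [0.0, 0.676, 0.737, 0.0]
wrist_force: [0.2, -0.3, 0.0]
finger_gap: 0.0925
finger_force: 0.0
time_s: 35.38
ee_pos: [0.5067, 0.1772, 0.2263]
eef_rot: [0.001, 0.677, 0.736, 0.001]
wrist_force: [0.3, -0.2, 0.0]
finger_gap: 0.0931
finger_force: 0.0
top 0 top z tilt [0. 0.]
top 0.34 world [ 0.6298 -0.0312] r 0.0457 stand frame mm x,y: 35.4 -218.5
scene 0.78 world [0.437  0.1851] r 0.0222 stand frame mm x,y: -135.1 13.1
s_340.png
t_339.png
t 36.05 pos [0.4424 0.1716 0.2242] gap 93.1 grip 0.0 F [ 0.   0.4 -0.1]
turn [-0.     0.    -0.001] shift [ 0.25 -0.06  1.48]Traceback (most recent call last):
  File "sh.py", line 13, in <module>
    print("  stand-frame x pct",np.percentile(q[:,0],[1,50,99]).round(1),"y",np.percentile(q[:,1],[.5,99.5]).round(1),cv2.minAreaRect((p*1000).astype(np.float32)))
                                ~~~~~~~~~~~~~^^^^^^^^^^^^^^^^^^
    return _quantile_unchecked(
        a, q, axis, out, overwrite_input, method, keepdims, weights)
    return _ureduce(a,
                    func=_quantile_ureduce_func,
    ...<5 lines>...
                    overwrite_input=overwrite_input,
                    method=method)
    r = func(a, **kwargs)
    result = _quantile(arr,
                       quantiles=q,
    ...<2 lines>...
                       out=out,
                       weights=wgt)
    slices_having_nans = np.isnan(arr[-1, ...])
                                  ~~~^^^^^^^^^
IndexError: index -1 is out of bounds for axis 0 with size 0
```

Fix z for the seated check (shelf top expected at 0.151) and look.

```bash
sed -i 's/^z=.*/z=.151/' sh.py; python3 sh.py; ls -t pics|head -2; cp pics/$(ls -t pics|head -1) pics/seat.png
```

```text
top 3667 top z tilt [-0.0006  0.1514]
  stand-frame x pct [-29.6   4.7  33.3] y [-148.7  148.4] ((577.765625, 183.23959350585938), (64.79247283935547, 300.2490234375), 4.805939197540283)
scene 1841 top z tilt [-0.0021  0.1518]
  stand-frame x pct [-29.9   1.4  33.7] y [-140.9  149.4] ((575.3104248046875, 181.598876953125), (65.93737030029297, 306.4439697265625), 5.002809047698975)
s_363.png
t_363.png
```

View pics/seat.png

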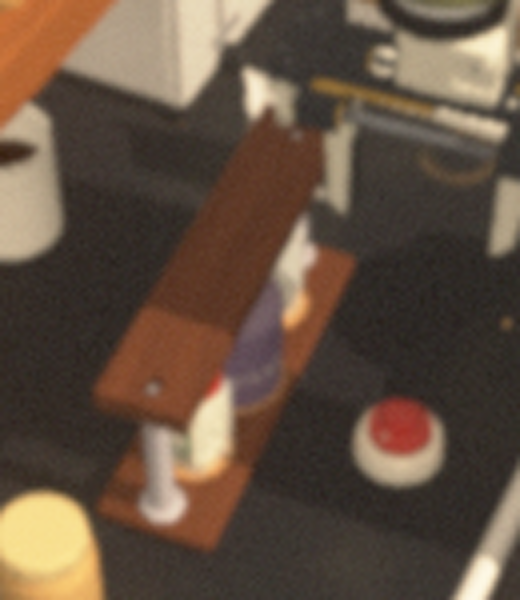

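The shelf top lies flat at z≈0.151, with the left pin showing in its hole at (152,387) and the right one at (297,137). Now the timer.

```bash

python3 -m jog '[[[0.25,-0.07,0.5,0,0,0,93],[0,0,0.9,0,0,0,93],[0,0,0.9,0,0,0,93],[0,0,0.9,0,0,0,93],[0,0,0.6,0,0,0,93]]]' >/dev/null
python3 -m jog '[[[0,0,0.2,0,0,0,93],[0,0,0.1,0,0,0,93],[0,0,0.2,0,0,0,93],[0,0,0,0,0,0,93]]]' >/dev/null
python3 d.py .439 .184 .006 4.9
```

```text
t 37.48 pos [0.4372 0.1839 0.0092] gap 93.0 grip 0.0 F [-0.  -0.2 -0. ]
turn [ 0.    -0.    -0.001] shift [-0.    0.04  0.06]
```

```bash

python3 -m jog '[[[0,0.04,0.05,0,0,0,93],[0,0,0,0,0,0,93],[0,0,0,0,0,0,55],[0,0,0,0,0,0,55],[0,0,0,0,0,0,55]]]' 20
python3 -m jog '[[[0,0,0,0,0,0,55],[0,0,0,0,0,0,55]]]'
python3 d.py .5755 .184 .2 4.9
```

```text
time_s: 38.1
ee_pos: [0.4391, 0.184, 0.0067]
eef_rot: [0.0, 0.676, 0.737, 0.0]
wrist_force: [0.1, 0.3, -0.3]
finger_gap: 0.0675
finger_force: 0.0
time_s: 38.35
ee_pos: [0.4391, 0.184, 0.0066]
eef_rot: [0.0, 0.676, 0.737, 0.0]
wrist_force: [0.9, 0.5, -0.5]
finger_gap: 0.0628
finger_force: 19.6
t 38.35 pos [0.4391 0.184  0.0066] gap 62.8 grip 19.6 F [ 0.9  0.5 -0.5]
turn [ 0.     0.    -0.001] shift [-0.23  2.72 -3.87]
```

```bash

python3 -m jog '[[[0,0,-0.4,0,0,0,55],[0,0,-0.8,0,0,0,55],[0,0,-0.9,0,0,0,55],[0,0,-0.9,0,0,0,55],[0,0,-0.9,0,0,0,55]]]'
python3 -m jog '[[[0,0.4,-0.1,0,0,0,55],[-0.1,0.7,0,0,0,0,55],[-0.1,0.8,0,0,0,0,55],[-0.03,0.6,0,0,0,0,55],[0,0.23,0,0,0,0,55]]]' >/dev/null
python3 -m jog '[[[0,0,0,0,0,0,55],[0,0,0,0,0,0,55]]]' >/dev/null
python3 d.py .576 .1835 .1576 4.9; python3 rel.py kitchen_timer .225 .26
```

```text
time_s: 38.98
ee_pos: [0.4387, 0.1839, 0.2029]
eef_rot: [-0.0, 0.676, 0.737, -0.0]
wrist_force: [0.1, -0.3, -1.4]
finger_gap: 0.063
finger_force: 19.6
t 39.85 pos [0.5752 0.1843 0.2065] gap 63.0 grip 19.6 F [-0.6 -0.4 -1.6]
turn [-0.001 -0.    -0.   ] shift [-0.02  0.02  0.98]
scene 0.78 world [0.5724 0.1858] r 0.0276 stand frame mm x,y: -0.2 2.2
```

```bash

python3 -m jog '[[[-0.03,0.02,0.3,0,0,0,55],[0,0,0.4,0,0,0,55],[0,0,0.15,0,0,0,55],[0,0,0.05,0,0,0,55],[0,0,0,0,0,0,55]]]'
python3 -m jog '[[[0,0,0.03,0,0,0,55],[0,0,0.03,0,0,0,55],[0,0,0,0,0,0,55]]]'
```

```text
time_s: 40.67
ee_pos: [0.5773, 0.1828, 0.1617]
eef_rot: [0.0, 0.676, 0.737, 0.0]
wrist_force: [0.1, 0.2, -2.1]
finger_gap: 0.063
finger_force: 19.6
time_s: 41.05
ee_pos: [0.5773, 0.1827, 0.1587]
eef_rot: [0.0, 0.676, 0.737, 0.0]
wrist_force: [-0.5, -0.7, -1.7]
finger_gap: 0.0634
finger_force: 19.6
```

```bash

python3 -m jog '[[[0,-0.01,0.02,0,0,0,55],[0,0,0.02,0,0,0,55],[0,0,0,0,0,0,55]]]'
python3 -m jog '[[[0,0,0,0,0,0,85],[0,0,0,0,0,0,85],[0,0,0,0,0,0,85],[0,0,0,0,0,0,85],[0,0,-0.3,0,0,0,93]]]' 
python3 -m jog '[[[0,0,-0.6,0,0,0,93],[0,0,-0.9,0,0,0,93],[0,-0.6,0,0,0,0,93],[0,-0.9,0,0,0,0,93],[0,-0.9,0,0,0,0,93]]]' 
python3 -m jog '[[[-0.9,-0.2,0,0,0,0,93],[-0.9,0,0,0,0,0,93],[-0.9,0,0,0,0,0,93],[-0.9,0,0,0,0,0,93],[0,0,0,0,0,0,93]]]' >/dev/null
python3 rel.py kitchen_timer .18 .21; python3 sh.py
python3 - <<'E'
from h import *
a=[]
for n,c in(("scene",(170,80,170,160)),("top",(100,120,300,170))):
    f=bot.grab_frame(n); save(f,"fin_%s.png"%n,c,3 if n=="scene" else 2.6)
    W,ok=P(f)
    for th in("milk_pitcher","spread_jar","cinnamon_jar","cocoa_jar","sugar_canister"):
        for r in bot.regions_of(f,th)[:2]:
            if r["confidence"]>.4: p=W[r["region"]&ok];print(n,th,round(r["confidence"],2),p.mean(0).round(3),p[:,2].max().round(3))
E
```

```text
time_s: 41.42
ee_pos: [0.5769, 0.1827, 0.1575]
eef_rot: [0.0, 0.676, 0.737, 0.0]
wrist_force: [-3.0, -0.3, 4.3]
finger_gap: 0.0633
finger_force: 20.2
time_s: 42.05
ee_pos: [0.5757, 0.1824, 0.1706]
eef_rot: [-0.001, 0.676, 0.737, -0.001]
wrist_force: [0.1, -0.8, 0.2]
finger_gap: 0.0904
finger_force: 0.0
time_s: 42.68
ee_pos: [0.4564, 0.1724, 0.248]
eef_rot: [0.0, 0.676, 0.736, 0.001]
wrist_force: [0.2, 0.1, 1.0]
finger_gap: 0.093
finger_force: 0.0
scene 0.94 world [0.5747 0.1837] r 0.0236 stand frame mm x,y: 2.0 -0.0
top 3343 top z tilt [-0.0002  0.1514]
  stand-frame x pct [-30.1   0.9  33.3] y [-148.9  148.4] ((577.9068603515625, 183.43165588378906), (64.93994903564453, 300.26495361328125), 4.812386989593506)
scene 1549 top z tilt [-0.0016  0.1517]
  stand-frame x pct [-30.3  -0.9  33.7] y [-150.6  149.6] ((574.6568603515625, 182.94436645507812), (66.28562927246094, 303.6714172363281), 4.751635551452637)
scene milk_pitcher 0.65 [ 0.648 -0.053  0.073] 0.153
scene spread_jar 0.93 [0.588 0.421 0.066] 0.096
scene cinnamon_jar 0.88 [0.594 0.515 0.066] 0.102
scene cinnamon_jar 0.73 [0.55  0.266 0.061] 0.113
scene sugar_canister 0.88 [0.545 0.197 0.072] 0.106
scene sugar_canister 0.53 [0.554 0.235 0.025] 0.117
top milk_pitcher 0.68 [ 0.642 -0.037  0.036] 0.092
top spread_jar 0.55 [0.595 0.401 0.078] 0.095
top cinnamon_jar 0.69 [0.601 0.499 0.078] 0.102
```

View pics/fin_scene.png

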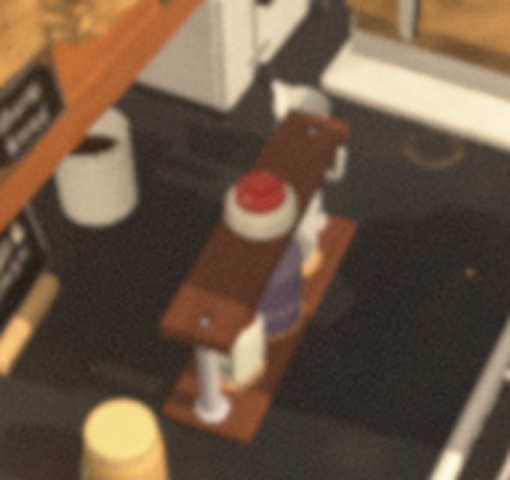

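View pics/fin_top.png

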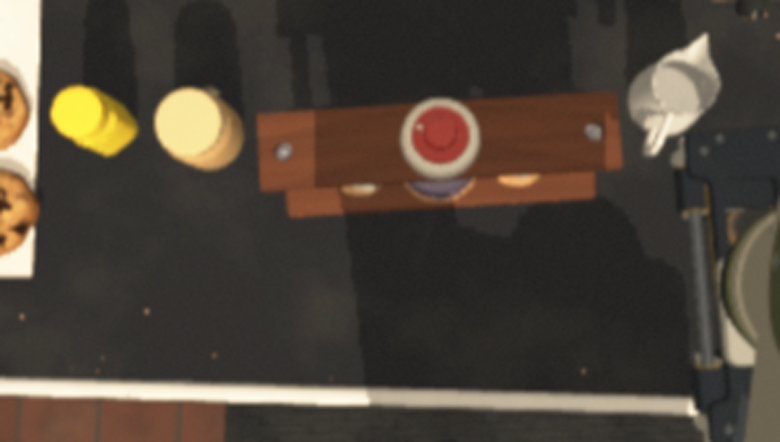

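The timer (440,136 in the top view) sits in the middle of the flat shelf, both pins show in their holes at (284,150) and (593,132), and the pitcher and spread jar have not moved. Handing in.

```bash
python3 -c "
from cell import bot
print(bot.get_state()['wrist_force']); print(bot.job_done())"
```

```text
[-0.86407824  0.94682371  0.2005079 ]
the job is handed in; nothing more can be done
None
```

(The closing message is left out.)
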